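Load a jar through the sprung gate of a sampler lane

TASK

Load the squat glass jar into the sampler: stand it upright on the open mouth of the feed lane, then push it along the lane's bed through the sprung gate until it has pressed the sprung plunger at the far end more than half-way in, feeling for it and never ramming the glass or bottoming the plunger hard. Ease off and take the hand away so that the jar stays upright in the bay with the gate shut behind it, and leave everything else on the bench alone.

Things in the scene. Friction and masses are not known exactly. Their poses are not given: they have to be found in the camera images.
- jar_center (a point): centre (half-way up) of the squat jar to load: upright green glass cylinder 58 mm in diameter and 48 mm high with a black screw cap 50 mm in diameter above it, 62 mm high in all; 0.2 to 0.4 kg; starts standing on the bench, in either of two places beside or beyond the tall jar. z axis = up through the cap
- sampler: fixed feed lane, dark steel bed, aluminium walls, grey housing at its far end. Origin: underside, middle of the 320 x 116 x 12 mm bed; x axis along the lane, the way the jar is pushed, y left of that, z up. All sampler figures are in this frame, mm. Bed top z = 12, from x = -160 (mouth) to 125 (72 mm high housing). Lane walls from x = -85 on, tops z = 47, inner faces y = -35 and 35 (recessed for the open gate), flared from x = -106; open from above
- mouth (a point): where the jar is first stood: on the bed's top in the open mouth without walls, at (-122, 0, 12); a standing jar's centre is 31 mm above it. Loaded jar: friction 1 to 4 N, gate up to 5 N more. The sampler may load the jar with at most 25 N, and the hand may press on the sampler with at most 25 N
- gate_line (a point): middle of the shut gate's foot, on the bed's top at (-60, 0, 12). The gate hinges about an upright axis at y = 38. The jar's centre must be more than 90 mm past this point along x for the gate to swing shut behind it
- bay (a point): point on the bed's top in the bay, at (60, 0, 12). The plunger is a black rubber pad 30 mm wide, z = 24 to 50, centred on y = 0, facing the mouth, on a rod from the housing. Its backstop is set at an unknown depth each time: the jar's centre is anywhere from x = 45 to 75 when it first touches the pad, so feel for it
- gate (a joint): angle of the brass flap gate (66 mm long, 3 mm thick, z = 15 to 57 mm above the bench), rad: 0 shut across the lane, opens only inward (the free end swings towards the far end) up to 1.57; a spring of 0.08 N m when shut, 0.17 N m when open, swings it shut; it will lean on fingers that follow the jar in
- plunger (a joint): how far the sprung plunger is pressed in, m: 0 out, 0.008 bottomed on a hard stop; it takes 3 N to start, 7 N at 0.004 and 11 N at 0.008. It pushes the jar back when the push is eased; let go suddenly from a deep press it may shoot the jar back towards the gate
- tall_jar_center (a point): centre (half-way up) of the tall slim jar of the same glass, 44 mm in diameter, 86 mm high; a bystander
- lamp_socket: brass bayonet lamp socket on a round wooden swivel base, 80 mm in diameter, 78 mm high; origin under its centre; a bystander
- tube_rack: white ceramic test tube rack 50 x 200 mm, 98 mm high with its tubes; origin under its centre; long side along its y axis; a bystander
- funnel: black bakelite funnel standing mouth down, 80 mm in diameter, 95 mm high; origin under its centre; a bystander
- beaker: glass beaker 68 mm in diameter, 80 mm high; origin under its centre; a bystander
- rod0: glass stirring rod, 8 mm thick, 200 mm long, lying in a low wooden tray; a bystander
- rod1: second glass stirring rod, the same, in the same tray; a bystander
Not all that is in view belongs to the job. Leave any pink or purple look-alike of the part that bears jar_center alone.

How it is judged:
By the outcome, as a careful person would: the job done as asked, in the order asked, and still so for the second after the job is handed in, with the robot touching nothing.
It also fails if it takes over 72 s, if anything falls off the work surface, if the arm or the gripper's body presses on something with over 40 N, if the wrist force passes 120 N, or if a joint passes its speed limit or range.

ROBOT

A 6-joint arm with a two-finger parallel gripper is mounted at the origin on the work surface. World frame = base frame: x ahead of the robot, y to its left, z up, the work surface at z = 0. Lengths are in mm, angles in degrees, forces in N, time in s.
With the tool pointing down it reaches from about 300 to 875 mm from the base axis. Payload 6.4 kg.
Tool frame: the origin (TCP) lies where the fingers leave the gripper's body, on its centre line; the fingertips stand 64 mm ahead of it and the grasp point (between the pads) lies 45 mm ahead of it (arm.finger_overhang is the distance from the TCP to the fingertips, in mm); y points along the fingers, x is the direction in which the jaws open and shut, and the axes are right-handed (so a half turn about y gives the same grasp; the last joint's range is limited). The gripper opens to 88 mm and grips with 3 to 60 N. Pads are 18 mm wide; open, the fingers measure 123 mm over their backs; the gripper's body (75 mm by 187 mm) begins 45 mm behind the grasp point.
Start: joints at [63.753, 10.359, 92.074, -0, 77.567, -11.82], TCP at [143.247, 556.886, 302.714] pointing down, gripper open.
Joint ranges: [-171.53, 171.53], [-51.25, 118.39], [17.06, 147.69], [-65.23, 245.23], [0, 150.52], [-178.68, 178.68]. Speed limits (degrees/s): [147.25, 147.25, 172.46, 180, 180, 180].

INTERFACE

Orientations are given as [roll, pitch, yaw] about the fixed x, y, z axes, in that order (R = Rz(yaw) Ry(pitch) Rx(roll)).
In Python, from station import status, vision, ticket, arm gives the robot as it stands.
- The arm moves only by the tool move_arm, never from a script. Its argument "rows" is a list of rows, each an object with "dp": the shift along the tool's x, y, z in mm, a list of three; "twist": the turn, a rotation vector about the tool's x, y, z in rad, a list of three; "jaw": the finger opening in mm, from 0 to 88.1. In form: [{"dp": [tx, ty, tz], "twist": [wx, wy, wz], "jaw": jaw}, ...]. A call has 1 to 20 rows; each row is the pose to reach, as a shift and turn from the pose commanded when the call began, along the tool's axes at that moment; what a row does not reach only later rows make up. A row lasts 1/8 s, in which the tool goes at most 62.5 mm and 10.7 degrees, less where a joint would pass 70% of its speed; a pose out of reach is approached as far as the arm can. A call with a gripper value outside its range is refused whole. The fingers move at their own pace and stop on an object; "newtons" is the grip in N (left out, the last holds). Time passes only in rows, so rows that repeat a pose let the fingers close. It gives the time, the measured TCP pose, the force and the opening at its end, in the units of the state.
- status.observe(): the state, without advancing time (a new reading comes with each control period).
- vision.get_image(name): name is "side" or "top"; returns a dict with "frame" (400x640x3 uint8, red, green, blue), "camera_matrix" (3x3 intrinsics, pixels), "T" (4x4, takes a point from camera to world coordinates). Camera axes: x right, y up, looking along -z (the intrinsics and any distortion apply to the point x, -y, -z); pixel columns grow to the right and rows downward; lengths in mm; the calibration is good to about 2 mm. A picture is of the moment at which its call begins. There is no depth.
- ticket.job_done(): hands the job in, once; it reports no verdict.
The state is a dict: "time_s": time; "joints": joint angles; "qvel": joint speeds; "tau": joint torques, N m; "tool_pos": TCP position; "tcp_rot": TCP orientation; "ft_force": force on the tool from outside, world axes, zero at the start; "torque": the same for the moment, N m; "gripper_width": finger opening in mm.
Only numpy, scipy, OpenCV 4.12 (cv2) and the standard library are available. Lean on these libraries where they do the work, as an engineer would, in place of code of your own. Each camera call takes 0.05 s, during which the arm holds its last target. There are 200 camera calls.

## Working session

There is one attempt and no reset: what is moved stays moved. The work goes in short steps, Python scripts to look and compute and a tool call to move; the robot and the scene stay as the last step left them, time stands still between calls to the robot, and variables do not carry over. Pictures are saved under pics/ and viewed, about 8 in all and at most 12, crops included, and the job is handed in when it is done.

Besides the shell and the picture viewer there is one more tool, called after ">>>" in YAML: its name, and indented under it one key for each argument. move_arm: Moves the arm, as the interface text tells. Its arguments: {"type":"object","properties":{"rows":{"type":"array","items":{"type":"object","properties":{"dp":{"type":"array","items":{"type":"number"}},"twist":{"type":"array","items":{"type":"number"}},"jaw":{"type":"number"}}}},"newtons":{"type":"number"}},"required":["rows"]}

```bash
ls; mkdir -p pics; python3 - <<'E'
from station import status, vision, arm
import cv2
print(status.observe())
for n in("side","top"):
    d=vision.get_image(n); cv2.imwrite(f"pics/{n}0.png",d["frame"][:,:,::-1]); print(n,d["camera_matrix"].tolist(),d["T"].round(4).tolist(),[k for k in d])
E
```

```text
pics
{'time_s': 0.0, 'joints': array([ 6.37531492e+01,  1.04009758e+01,  9.21310534e+01,  1.87694842e-03,
        7.75677975e+01, -1.18193263e+01]), 'qvel': array([ 0.1577253 ,  0.02119931,  0.04875174, -0.05016679, -0.01847965,
       -0.03710678]), 'tau': array([-1.86761856e-03, -4.33866870e+01, -3.41842604e+01,  6.99729170e-02,
        3.88817803e-02, -7.12107953e-05]), 'tool_pos': array([143.04031845, 556.48673484, 301.82413724]), 'tcp_rot': array([-89.97775948,   0.09733486,  75.57208874]), 'ft_force': array([-0.19278779,  0.12700303, -0.64070832]), 'torque': array([-0.01951688,  0.01538229, -0.0009951 ]), 'gripper_width': 88.06183036682268}
side [[414.776919452751, 0.0, 318.1172938225707], [0.0, 414.776919452751, 197.97681214775545], [0.0, 0.0, 1.0]] [[0.99, 0.0764, -0.1187, 382.753], [-0.1411, 0.5345, -0.8333, -933.205], [-0.0002, 0.8417, 0.5399, 640.1637], [0.0, 0.0, 0.0, 1.0]] ['frame', 'camera_matrix', 'T']
top [[512.4874768745857, 0.0, 323.9867864746627], [0.0, 512.4874768745857, 203.87910310286156], [0.0, 0.0, 1.0]] [[-0.0227, 0.9977, -0.0631, 431.1825], [-0.9995, -0.0239, -0.0185, -30.0712], [-0.02, 0.0627, 0.9978, 1302.7588], [0.0, 0.0, 0.0, 1.0]] ['frame', 'camera_matrix', 'T']
```

View pics/top0.png

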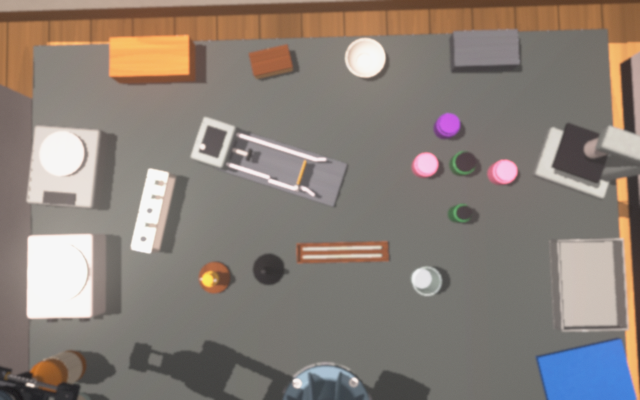

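View pics/side0.png

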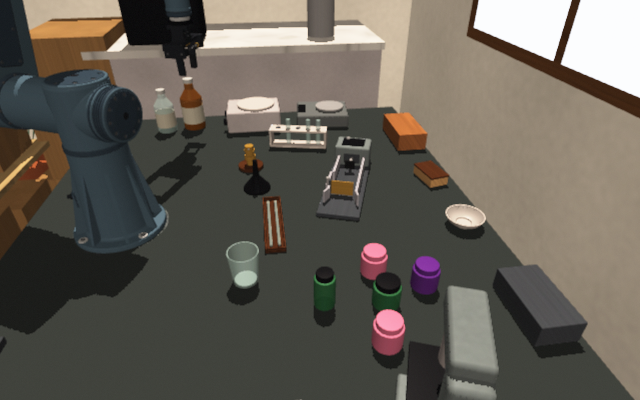

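Candidates in the top view: green squat (463,163), green tall/slim (461,213), pinks (426,165) and (504,172), purple (448,126). The one at (463,163) fits: green glass, wide, with a black cap, beyond the tall one. I'll confirm this with enlarged crops.

```bash
cat > h.py <<'E'
import numpy as np, cv2
from station import status, vision, arm
def cam(n):
    d=vision.get_image(n); return d["frame"][:,:,::-1].copy(),np.array(d["camera_matrix"]),np.array(d["T"])
def ray(K,T,uv):
    p=np.linalg.inv(K)@[uv[0],uv[1],1]; return T[:3,3],T[:3,:3]@(p*[1,-1,-1])
def onz(K,T,uv,z):
    o,d=ray(K,T,uv); return o+d*(z-o[2])/d[2]
def proj(K,T,P):
    c=T[:3,:3].T@(np.asarray(P,float)-T[:3,3]); c=K@(c*[1,-1,-1]); return c[:2]/c[2]
E
python3 - <<'E'
from h import *
im,K,T=cam("top")
a=cv2.resize(im[108:218,180:360],None,fx=4.4,fy=4.4,interpolation=cv2.INTER_CUBIC)
a=cv2.convertScaleAbs(a,alpha=1.4,beta=15)
cv2.imwrite("pics/samp.png",a)
b=cv2.resize(im[100:235,400:530],None,fx=4,fy=4,interpolation=cv2.INTER_CUBIC)
s,K2,T2=cam("side"); c=cv2.resize(s[220:355,300:450],None,fx=540/135,fy=4,interpolation=cv2.INTER_CUBIC)
cv2.imwrite("pics/jars.png",cv2.resize(np.hstack([b,c]),None,fx=.7,fy=.7))
hsv=cv2.cvtColor(im,cv2.COLOR_BGR2HSV)
for nm,lo,hi,z in[("pink",(160,60,100),(179,255,255),62),("purple",(130,100,60),(158,255,255),62),("green",(45,90,30),(90,255,255),30)]:
    n,l,st,ce=cv2.connectedComponentsWithStats(cv2.inRange(hsv,lo,hi))
    for i in range(1,n):
        if st[i,4]>25: print(nm,st[i],ce[i].round(1),onz(K,T,ce[i],z).round(1))
E
```

```text
pink [411 152  29  26 319] [423.8 166.2] [ 595.5 -251.3   62. ]
pink [487 159  32  26 394] [500.2 173. ] [ 574.3 -434.8   62. ]
purple [434 113  27  25 491] [447.  125.4] [ 694.2 -311.3   62. ]
```

View pics/samp.png

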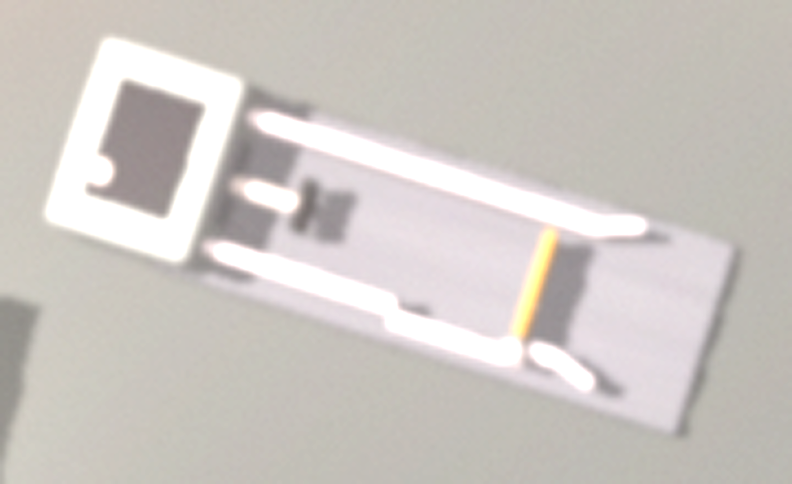

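View pics/jars.png

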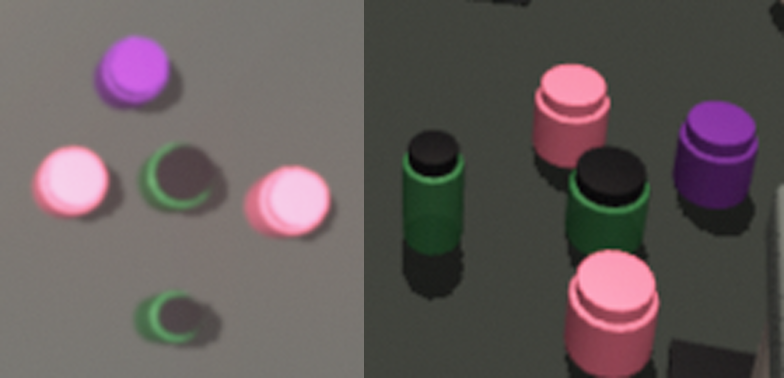

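The crop shows the squat green jar with a wide black cap at top px about (466,162). The slim one beside it at (462,213) is the tall jar, and the pinks and purple are look-alikes. The sampler mouth's corners are at about (348,164) and (335,206), and the gate runs from (305,160) to (298,185).

```bash
cat > fit.py <<'E'
from h import *
from scipy.optimize import least_squares
im,K,T=cam("top"); s,K2,T2=cam("side")
c=lambda x,y:(180+(x+.5)/4.4-.5,108+(y+.5)/4.4-.5)
pts=[((-160,-58,12),c(738,247)),((-160,58,12),c(683,432)),((125,-58,72),c(243,78)),((125,58,72),c(180,263)),((-60,-28,57),c(551,230)),((-60,38,57),c(520,343))]
def W(p,q):
    a=p[2]; return np.array([p[0]+np.cos(a)*q[0]-np.sin(a)*q[1],p[1]+np.sin(a)*q[0]+np.cos(a)*q[1],q[2]])
f=lambda p:np.concatenate([proj(K,T,W(p,q))-u for q,u in pts])
r=least_squares(f,[650,130,1.3],x_scale=[1,1,.01]); p=r.x
print(p,np.degrees(p[2]),r.fun.reshape(-1,2).round(1).tolist())
np.save("samp.npy",p)
# jar cap centre triangulated
g=[ray(K,T,(466.1,161.8)),ray(K2,T2,(388.2,282.9))]
print("cap top@62",onz(K,T,(466.1,161.8),62),onz(K2,T2,(388.2,282.9),62))
print("tall@86",onz(K,T,(464.5,212.5),86))
def seg(I,K,T,P): cv2.polylines(I,[np.array([(proj(K,T,W(p,q))+.5)*4 for q in P]).astype(int)],False,(0,0,255),1)
out=[]
for I,KK,TT,(x,y,w,h_) in((im,K,T,(185,105,175,110)),(s,K2,T2,(300,125,100,100))):
    I=cv2.resize(I,None,fx=4,fy=4,interpolation=cv2.INTER_CUBIC); I=cv2.convertScaleAbs(I,alpha=1.3)
    for P in([(-160,-58,12),(-160,58,12),(125,58,12),(125,-58,12),(-160,-58,12)],[(125,-58,72),(125,58,72)],[(-60,-28,57),(-60,38,57),(-60,38,15),(-60,-28,15),(-60,-28,57)],[(-85,35,47),(100,35,47)],[(-85,-35,47),(100,-35,47)]): seg(I,KK,TT,P)
    I=I[y*4:(y+h_)*4,x*4:(x+w)*4]; out.append(cv2.resize(I,None,fx=.68,fy=.68) if w>150 else cv2.resize(I,(300,300)))
out[0]=out[0][:299]; out[0]=cv2.copyMakeBorder(out[0],0,300-len(out[0]),0,0,cv2.BORDER_CONSTANT)
cv2.imwrite("pics/ov.png",np.hstack(out)); print(np.hstack(out).shape)
print("mouth",W(p,(-122,0,12)),"bay",W(p,(60,0,12)))
E
python3 fit.py
```

```text
[612.90585416 102.84869053   1.24018293] 71.0572479288004 [[-0.1, -1.0], [-1.5, 0.5], [1.5, -0.9], [0.8, 2.1], [0.2, -0.3], [-1.0, -0.4]]
cap top@62 [ 603.67537888 -353.98173267   62.        ] [ 602.18400271 -365.01946734   62.        ]
tall@86 [ 479.8116074  -339.12992074   86.        ]
(300, 776, 3)
mouth [573.30181605 -12.54420425  12.        ] bay [632.38324995 159.59929452  12.        ]
```

View pics/ov.png

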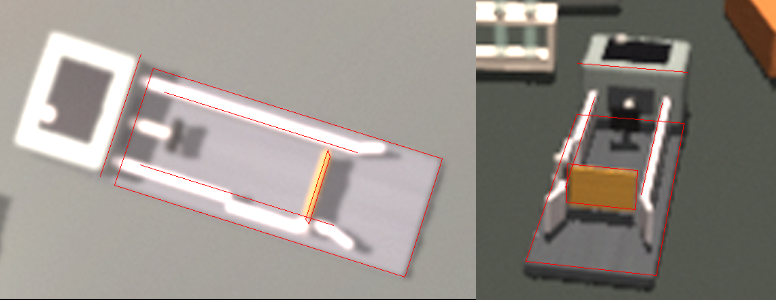

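```bash
python3 - <<'E'
from h import *
im,K,T=cam("top"); s,K2,T2=cam("side")
for n,I,x,y in(("t",im,452,150),("s",s,370,270)):
    c=I[y:y+28,x:x+34].astype(int); 
    g=c[:,:,1]-c[:,:,2]; 
    print(n,x,y); 
    for r in range(28): print("".join("G" if g[r,i]>12 else ("#" if c[r,i].sum()<110 else ("+" if c[r,i].sum()<150 else".")) for i in range(34)),y+r)
for uv in((374.6,249.6),): print(onz(K2,T2,uv,62))
print([onz(K,T,(423.8,166.2),62)])
E
```

```text
t 452 150
.................................. 150
.......GGGG....................... 151
......GGGGG....................... 152
....GGGGGG........................ 153
...GGGGG.......................... 154
..GGGGG........................... 155
.GGGGG............................ 156
GGGGG............................. 157
GGGGG............................. 158
GGGG.............................. 159
GGGG.............................. 160
GGGG.............................. 161
GGGG.............................. 162
GGGG.............................. 163
GGGG.............................. 164
GGGGG............................. 165
GGGGG............................. 166
GGGGGG............................ 167
GGGGGGG........................... 168
GGGGGGGG...........GGG............ 169
GGGGGGGGGG........GGGG............ 170
GGGGGGGGGGGGGGGGGGGGG............. 171
..GGGGGGGGGGGGGGGGGG.............. 172
....GGGGGGGGGGGGGG................ 173
.......GGGGGGGG................... 174
.................................. 175
.................................. 176
.................................. 17
[... 502 characters left out ...]
########+... 282
###GGG#########################... 283
###GGG#########################... 284
###GGG########################GG.. 285
###GGGG#######################GG.. 286
###GGGG######################GGGG. 287
++#GGGGG#####################GGG.. 288
..+GGGGGG####################GGG.. 289
...GGGGGGG##################GGGG.. 290
..+GGGGGGGG################GGGGG.. 291
..+GGGGGGGGGG############GGGGGG... 292
..GGGGGGGGGGGGGGG####GGGGGGGGGG... 293
..GGGGGGGGGGGGGGGGGGGGGGGGGGGGG... 294
..GGGGGGGGGGGGGGGGGGGGGGGGGGGGG... 295
..GGGGGGGGGGGGGGGGGGGGGGGGGGGGG... 296
..GGGGGGGGGGGGGGGGGGGGGGGGGGGGG... 297
[ 601.57289381 -262.82798415   62.        ]
[array([ 595.5383407 , -251.42861636,   62.        ])]
```

```bash
cat > jar.py <<'E'
from h import *
from scipy.optimize import least_squares
im,K,T=cam("top"); s,K2,T2=cam("side")
def comp(I,x,y,w,h_):
    c=I[y:y+h_,x:x+w].astype(int); m=((c[:,:,1]-c[:,:,2])>12).astype(np.uint8)
    n,l,st,_=cv2.connectedComponentsWithStats(m); i=1+st[1:,4].argmax(); b=st[i]; return b[0]+x-.5,b[1]+y-.5,b[0]+b[2]+x-.5,b[1]+b[3]+y-.5
bt=comp(im,440,143,45,40); bs=comp(s,362,265,48,60); print(bt,bs)
a=np.linspace(0,2*np.pi,90)
cyl=lambda x,y,r,z0,z1:[(x+r*np.cos(t),y+r*np.sin(t),z) for t in a for z in(z0,z1)]
def ext(K,T,P): q=np.array([proj(K,T,p) for p in P]); return np.r_[q.min(0),q.max(0)]
def ft(p):
    e=ext(K,T,cyl(*p,29,0,48)); return np.array([e[0]-bt[0],e[1]-bt[1],e[3]-bt[3]])
def fs(p):
    e=ext(K2,T2,cyl(*p,29,0,48)); c=ext(K2,T2,cyl(*p,25,62,62)); return np.array([e[0]-bs[0],e[2]-bs[2],c[1]-271.7])
for n,f in(("top",ft),("side",fs),("both",lambda p:np.r_[ft(p),fs(p)])):
    r=least_squares(f,[600,-355]); print(n,r.x.round(1),r.fun.round(2))
# side-view check of sampler: mouth corners from picture and gate
E
python3 jar.py
```

```text
(np.float64(448.5), np.float64(150.5), np.float64(473.5), np.float64(174.5)) (np.float64(371.5), np.float64(280.5), np.float64(402.5), np.float64(310.5))
top [ 606.8 -354.3] [-0.   -0.88  0.91]
side [ 604.5 -358.5] [-0.06  0.06 -0.01]
both [ 605.9 -355.9] [ 0.62 -0.49  1.28  0.25  0.3  -0.94]
```

>>> move_arm:
  rows:
    - {"dp": [-769,0,-676],"twist": [0,1.65,0],"jaw": 88}
    - {"dp": [-769,0,-676],"twist": [0,1.65,0],"jaw": 88}
    - {"dp": [-769,0,-676],"twist": [0,1.65,0],"jaw": 88}
    - {"dp": [-769,0,-676],"twist": [0,1.65,0],"jaw": 88}
    - {"dp": [-769,0,-676],"twist": [0,1.65,0],"jaw": 88}
    - {"dp": [-769,0,-676],"twist": [0,1.65,0],"jaw": 88}
    - {"dp": [-769,0,-676],"twist": [0,1.65,0],"jaw": 88}
    - {"dp": [-769,0,-676],"twist": [0,1.65,0],"jaw": 88}
    - {"dp": [-769,0,-676],"twist": [0,1.65,0],"jaw": 88}
    - {"dp": [-769,0,-676],"twist": [0,1.65,0],"jaw": 88}
    - {"dp": [-769,0,-676],"twist": [0,1.65,0],"jaw": 88}
    - {"dp": [-769,0,-676],"twist": [0,1.65,0],"jaw": 88}
    - {"dp": [-769,0,-676],"twist": [0,1.65,0],"jaw": 88}
    - {"dp": [-769,0,-676],"twist": [0,1.65,0],"jaw": 88}
    - {"dp": [-769,0,-676],"twist": [0,1.65,0],"jaw": 88}
    - {"dp": [-769,0,-676],"twist": [0,1.65,0],"jaw": 88}
    - {"dp": [-769,0,-676],"twist": [0,1.65,0],"jaw": 88}
    - {"dp": [-769,0,-676],"twist": [0,1.65,0],"jaw": 88}
    - {"dp": [-769,0,-676],"twist": [0,1.65,0],"jaw": 88}
    - {"dp": [-769,0,-676],"twist": [0,1.65,0],"jaw": 88}

```text
time_s: 3.0
tool_pos: [606.2, -354.9, 303.1]
tcp_rot: [-90.0, -0.0, -18.9]
ft_force: [0.1, -0.2, 0.8]
gripper_width: 87.8
```

>>> move_arm:
  rows:
    - {"dp": [0,60,0],"twist": [0,0,0],"jaw": 88}
    - {"dp": [0,120,0],"twist": [0,0,0],"jaw": 88}
    - {"dp": [0,150,0],"twist": [0,0,0],"jaw": 88}
    - {"dp": [0,150,0],"twist": [0,0,0],"jaw": 88}
    - {"dp": [0,150,0],"twist": [0,0,0],"jaw": 88}

```text
time_s: 3.62
tool_pos: [607.3, -356.5, 155.1]
tcp_rot: [-90.1, -0.2, -18.9]
ft_force: [0.5, 0.1, 0.7]
gripper_width: 87.9
```

```bash
python3 - <<'E'
from h import *
a=[cv2.resize(cam(n)[0][y:y+150,x:x+150],(390,390),interpolation=cv2.INTER_CUBIC) for n,x,y in(("side",300,190),("top",390,90))]
cv2.imwrite("pics/pre.png",np.hstack(a))
E
```

```text
(no output)
```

View pics/pre.png

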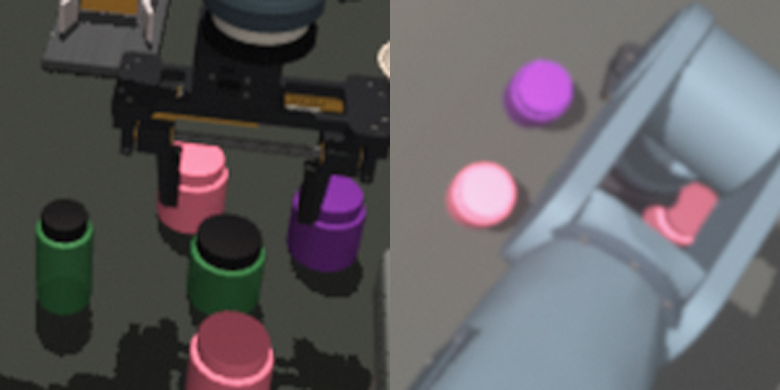

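The fingers hang centred above the squat jar (crop about (229,240)), clear of the tall jar on the left and the look-alikes. Descending and gripping.

>>> move_arm:
  rows:
    - {"dp": [0,20,0],"twist": [0,0,0],"jaw": 88}
    - {"dp": [0,40,0],"twist": [0,0,0],"jaw": 88}
    - {"dp": [0,55,0],"twist": [0,0,0],"jaw": 88}
    - {"dp": [0,67,0],"twist": [0,0,0],"jaw": 88}
    - {"dp": [0,67,0],"twist": [0,0,0],"jaw": 88}
    - {"dp": [0,67,0],"twist": [0,0,0],"jaw": 70}
    - {"dp": [0,67,0],"twist": [0,0,0],"jaw": 64}
    - {"dp": [0,67,0],"twist": [0,0,0],"jaw": 60}
    - {"dp": [0,67,0],"twist": [0,0,0],"jaw": 58}
    - {"dp": [0,67,0],"twist": [0,0,0],"jaw": 52}
    - {"dp": [0,67,0],"twist": [0,0,0],"jaw": 50}
    - {"dp": [0,67,0],"twist": [0,0,0],"jaw": 50}
    - {"dp": [0,67,0],"twist": [0,0,0],"jaw": 50}
    - {"dp": [0,67,0],"twist": [0,0,0],"jaw": 50}
  newtons: 15

```text
time_s: 5.48
tool_pos: [606.3, -356.3, 86.0]
tcp_rot: [-90.0, 0.0, -19.0]
ft_force: [-4.0, 2.1, 5.5]
gripper_width: 57.9
```

>>> move_arm:
  rows:
    - {"dp": [0,-15,0],"twist": [0,0,0],"jaw": 50}
    - {"dp": [0,-40,0],"twist": [0,0,0],"jaw": 50}
    - {"dp": [0,-70,0],"twist": [0,0,0],"jaw": 50}
    - {"dp": [0,-100,0],"twist": [0,0,0],"jaw": 50}
    - {"dp": [0,-100,0],"twist": [0,0,0],"jaw": 50}
    - {"dp": [0,-100,0],"twist": [0,0,0],"jaw": 50}

```text
time_s: 6.22
tool_pos: [606.0, -355.9, 184.5]
tcp_rot: [-90.0, 0.1, -19.0]
ft_force: [-0.5, 0.3, -3.1]
gripper_width: 57.6
```

```bash
python3 - <<'E'
from h import *
t0=cv2.imread("pics/top0.png"); s0=cv2.imread("pics/side0.png")
s,_,_=cam("side")
A=cv2.resize(s0[165:220,310:375],None,fx=6,fy=6,interpolation=cv2.INTER_CUBIC); A=cv2.convertScaleAbs(A,alpha=1.8,beta=10)
B=cv2.resize(s[130:300,310:430],(300,425),interpolation=cv2.INTER_CUBIC)[:330]
cv2.imwrite("pics/a.png",np.hstack([A,B]))
print(status.observe()["ft_force"],status.observe()["gripper_width"])
E
```

```text
[-0.37375322  0.43242911 -3.19058304] 57.593028063819496
```

View pics/a.png

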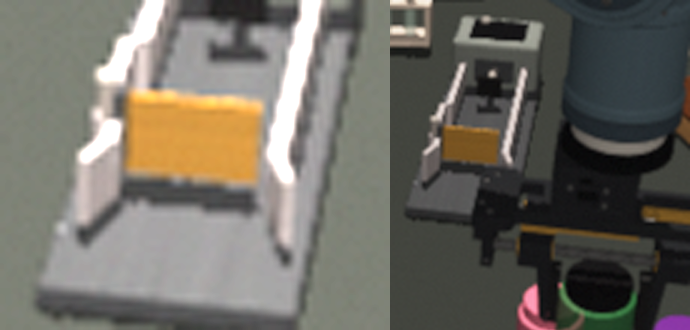

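```bash
sed -n 1,6p fit.py > fit2.py; cat >> fit2.py <<'E'
def W(p,q):
    a=p[2]; return np.array([p[0]+np.cos(a)*q[0]-np.sin(a)*q[1],p[1]+np.sin(a)*q[0]+np.cos(a)*q[1],q[2]])
pts=[pts[0],pts[1],pts[4],pts[5]]
e=lambda x,y:(310+(x+.5)/6-.5,165+(y+.5)/6-.5)
ps=[((-160,58,12),e(40,290)),((-160,-58,12),e(300,303)),((-60,38,57),e(125,92)),((-60,-28,57),e(263,100)),((-60,38,15),e(127,175)),((-60,-28,15),e(258,183))]
# side px of far housing front top edge midpoint and top-view plunger rod/walls give yaw: mid of walls at far end
ft=lambda p:np.concatenate([proj(K,T,W(p,q))-u for q,u in pts])
fm=lambda p:(proj(K,T,W(p,(125,0,72)))-np.array(c(211.5,170)))
fs=lambda p:np.concatenate([proj(K2,T2,W(p,q))-u for q,u in ps])
for n,f in(("top",lambda p:np.r_[ft(p),fm(p)]),("side",fs),("both",lambda p:np.r_[ft(p),fm(p),fs(p)])):
    r=least_squares(f,[612,103,1.24],x_scale=[1,1,.01]); p=r.x
    print(n,p.round(1),np.degrees(p[2]).round(2),r.fun.round(1).tolist(),"mouth",W(p,(-122,0,12)).round(1),"bay",W(p,(60,0,12)).round(1))
np.save("samp.npy",p)
E
sed -i 's/^from scipy.*/&/' fit2.py; python3 fit2.py
```

```text
File "fit2.py", line 7
    def W(p,q):
    ^^^
IndentationError: expected an indented block after function definition on line 6
```

```bash
sed -i 6d fit2.py; python3 fit2.py
```

```text
top [612.5 102.3   1.2] 71.16 [0.1, -1.0, -1.2, 0.6, 0.4, -0.2, -0.7, -0.3, 1.4, 0.9] mouth [573.1 -13.1  12. ] bay [631.9 159.1  12. ]
side [612.2 100.7   1.3] 71.68 [0.3, -0.6, 0.5, 1.7, -0.4, -0.2, 0.1, 0.6, -1.0, -1.3, 0.3, -0.4] mouth [573.8 -15.1  12. ] bay [631.  157.7  12. ]
both [612.7 101.9   1.2] 71.31 [0.2, -1.2, -0.9, 0.4, 0.6, -0.3, -0.5, -0.4, 1.5, 0.9, 0.1, -1.0, 0.2, 1.4, -0.4, -0.5, 0.1, 0.4, -1.0, -1.6, 0.2, -0.6] mouth [573.6 -13.6  12. ] bay [631.9 158.8  12. ]
```

>>> move_arm:
  rows:
    - {"dp": [-20,0,45],"twist": [0,0,0],"jaw": 50}
    - {"dp": [-45,0,98],"twist": [0,0,0],"jaw": 50}
    - {"dp": [-70,0,152],"twist": [0,0,0],"jaw": 50}
    - {"dp": [-95,0,206],"twist": [0,0,0],"jaw": 50}
    - {"dp": [-120,0,260],"twist": [0,0,0],"jaw": 50}
    - {"dp": [-136,0,300],"twist": [0,-0.005,0],"jaw": 50}
    - {"dp": [-142.4,0,312.5],"twist": [0,-0.005,0],"jaw": 50}
    - {"dp": [-142.4,0,312.5],"twist": [0,-0.005,0],"jaw": 50}
    - {"dp": [-142.4,30,312.5],"twist": [0,-0.005,0],"jaw": 50}
    - {"dp": [-142.4,55,312.5],"twist": [0,-0.005,0],"jaw": 50}
    - {"dp": [-142.4,70,312.5],"twist": [0,-0.005,0],"jaw": 50}
    - {"dp": [-142.4,70,312.5],"twist": [0,-0.005,0],"jaw": 50}
    - {"dp": [-142.4,70,312.5],"twist": [0,-0.005,0],"jaw": 50}

```text
time_s: 8.0
tool_pos: [574.0, -15.1, 116.6]
tcp_rot: [-90.0, -0.1, -18.7]
ft_force: [0.3, 0.4, -3.0]
gripper_width: 57.7
```

```bash
python3 - <<'E'
from h import *
s,K2,T2=cam("side"); print(status.observe()["tool_pos"])
B=cv2.resize(s[120:230,280:420],(700,550),interpolation=cv2.INTER_CUBIC); cv2.imwrite("pics/b.png",cv2.convertScaleAbs(B,alpha=1.4))
E
```

```text
[574.12517651 -15.00696936 116.86032621]
```

View pics/b.png

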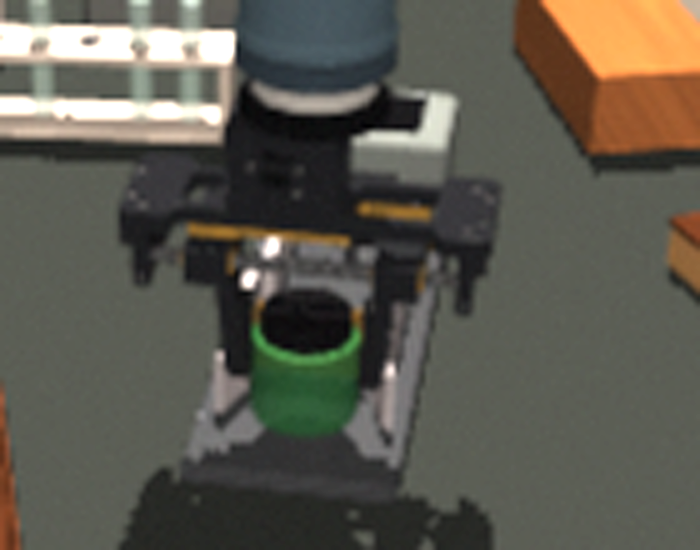

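>>> move_arm:
  rows:
    - {"dp": [0,6,0],"twist": [0,0,0],"jaw": 50}
    - {"dp": [0,11,0],"twist": [0,0,0],"jaw": 50}
    - {"dp": [0,14,0],"twist": [0,0,0],"jaw": 50}
    - {"dp": [0,15.5,0],"twist": [0,0,0],"jaw": 50}
    - {"dp": [0,16.5,0],"twist": [0,0,0],"jaw": 50}
    - {"dp": [0,16.5,0],"twist": [0,0,0],"jaw": 50}
    - {"dp": [0,16.5,0],"twist": [0,0,0],"jaw": 50}

```text
time_s: 8.93
tool_pos: [573.3, -14.5, 99.3]
tcp_rot: [-90.0, -0.0, -18.7]
ft_force: [-0.6, -0.9, -2.7]
gripper_width: 57.6
```

>>> move_arm:
  rows:
    - {"dp": [0,0.7,0],"twist": [0,0,0],"jaw": 50}
    - {"dp": [0,1.2,0],"twist": [0,0,0],"jaw": 50}
    - {"dp": [0,1.5,0],"twist": [0,0,0],"jaw": 50}
    - {"dp": [0,1.5,0],"twist": [0,0,0],"jaw": 50}

```text
time_s: 9.43
tool_pos: [573.3, -14.5, 98.0]
tcp_rot: [-90.0, -0.0, -18.7]
ft_force: [-0.7, 0.1, 1.8]
gripper_width: 57.6
```

>>> move_arm:
  rows:
    - {"dp": [0,0,0],"twist": [0,0,0],"jaw": 60}
    - {"dp": [0,0,0],"twist": [0,0,0],"jaw": 66}
    - {"dp": [0,0,0],"twist": [0,0,0],"jaw": 76}
    - {"dp": [0,0,0],"twist": [0,0,0],"jaw": 86}
    - {"dp": [0,0,0],"twist": [0,0,0],"jaw": 86}
    - {"dp": [0,-15,0],"twist": [0,0,0],"jaw": 86}
    - {"dp": [0,-45,0],"twist": [0,0,0],"jaw": 86}
    - {"dp": [0,-65,0],"twist": [0,0,0],"jaw": 86}
    - {"dp": [0,-65,0],"twist": [0,0,0],"jaw": 86}
    - {"dp": [0,-65,-25],"twist": [0,0,0],"jaw": 40}
    - {"dp": [0,-65,-52],"twist": [0,0,0],"jaw": 16}
    - {"dp": [0,-65,-52],"twist": [0,0,0],"jaw": 16}
    - {"dp": [0,-65,-52],"twist": [0,0,0],"jaw": 16}
    - {"dp": [0,-65,-52],"twist": [0,0,0],"jaw": 16}
    - {"dp": [0,-65,-52],"twist": [0,0,0],"jaw": 16}
    - {"dp": [0,-65,-52],"twist": [0,0,0],"jaw": 16}
    - {"dp": [0,-65,-52],"twist": [0,0,0],"jaw": 16}

```text
time_s: 11.55
tool_pos: [556.6, -63.6, 162.7]
tcp_rot: [-90.0, -0.0, -18.7]
ft_force: [-0.4, 0.7, 0.2]
gripper_width: 15.9
```

```bash
python3 - <<'E'
from h import *
s,K2,T2=cam("side"); t,_,_=cam("top"); print(status.observe()["gripper_width"])
B=cv2.resize(s[120:230,280:420],(445,350),interpolation=cv2.INTER_CUBIC)
C=cv2.resize(t[120:230,240:350],(350,350),interpolation=cv2.INTER_CUBIC)
cv2.imwrite("pics/c.png",cv2.convertScaleAbs(np.hstack([B,C]),alpha=1.3))
E
```

```text
15.825761993731216
```

View pics/c.png

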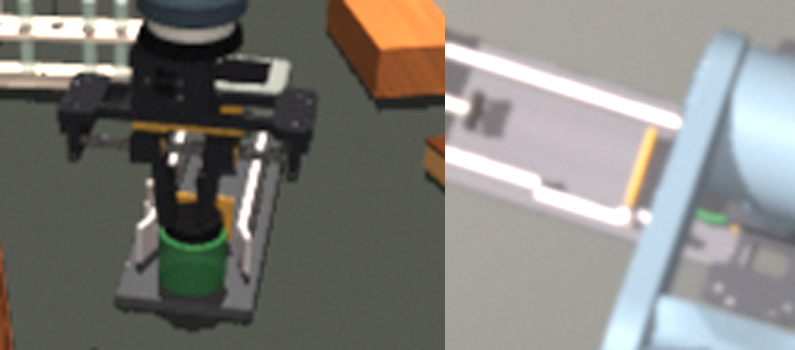

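>>> move_arm:
  rows:
    - {"dp": [0,25,0],"twist": [0,0,0],"jaw": 16}
    - {"dp": [0,50,0],"twist": [0,0,0],"jaw": 16}
    - {"dp": [0,65,0],"twist": [0,0,0],"jaw": 16}
    - {"dp": [0,74,0],"twist": [0,0,0],"jaw": 16}
    - {"dp": [0,74,0],"twist": [0,0,0],"jaw": 16}
    - {"dp": [0,74,2],"twist": [0,0,0],"jaw": 16}
    - {"dp": [0,74,4],"twist": [0,0,0],"jaw": 16}
    - {"dp": [0,74,6],"twist": [0,0,0],"jaw": 16}
    - {"dp": [0,74,8],"twist": [0,0,0],"jaw": 16}

```text
time_s: 12.78
tool_pos: [559.3, -56.0, 89.0]
tcp_rot: [-90.0, -0.0, -18.7]
ft_force: [-0.7, 0.5, -0.3]
gripper_width: 16.2
```

>>> move_arm:
  rows:
    - {"dp": [0,0,2],"twist": [0,0,0],"jaw": 16}
    - {"dp": [0,0,4],"twist": [0,0,0],"jaw": 16}
    - {"dp": [0,0,6],"twist": [0,0,0],"jaw": 16}
    - {"dp": [0,0,8],"twist": [0,0,0],"jaw": 16}
    - {"dp": [0,0,10],"twist": [0,0,0],"jaw": 16}
    - {"dp": [0,0,12],"twist": [0,0,0],"jaw": 16}
    - {"dp": [0,0,14],"twist": [0,0,0],"jaw": 16}
    - {"dp": [0,0,16],"twist": [0,0,0],"jaw": 16}
    - {"dp": [0,0,18],"twist": [0,0,0],"jaw": 16}
    - {"dp": [0,0,20],"twist": [0,0,0],"jaw": 16}

```text
time_s: 14.02
tool_pos: [565.6, -37.1, 88.7]
tcp_rot: [-90.0, 0.0, -18.7]
ft_force: [-1.1, -1.5, 0.4]
gripper_width: 16.0
```

>>> move_arm:
  rows:
    - {"dp": [0,0,2.5],"twist": [0,0,0],"jaw": 16}
    - {"dp": [0,0,5],"twist": [0,0,0],"jaw": 16}
    - {"dp": [0,0,7.5],"twist": [0,0,0],"jaw": 16}
    - {"dp": [0,0,10],"twist": [0,0,0],"jaw": 16}
    - {"dp": [0,0,12.5],"twist": [0,0,0],"jaw": 16}
    - {"dp": [0,0,15],"twist": [0,0,0],"jaw": 16}
    - {"dp": [0,0,17.5],"twist": [0,0,0],"jaw": 16}
    - {"dp": [0,0,20],"twist": [0,0,0],"jaw": 16}
    - {"dp": [0,0,22.5],"twist": [0,0,0],"jaw": 16}
    - {"dp": [0,0,25],"twist": [0,0,0],"jaw": 16}
    - {"dp": [0,0,27.5],"twist": [0,0,0],"jaw": 16}
    - {"dp": [0,0,30],"twist": [0,0,0],"jaw": 16}
    - {"dp": [0,0,32.5],"twist": [0,0,0],"jaw": 16}
    - {"dp": [0,0,35],"twist": [0,0,0],"jaw": 16}
    - {"dp": [0,0,37.5],"twist": [0,0,0],"jaw": 16}
    - {"dp": [0,0,40],"twist": [0,0,0],"jaw": 16}

```text
time_s: 16.02
tool_pos: [578.5, 0.3, 88.8]
tcp_rot: [-90.0, -0.0, -18.7]
ft_force: [-1.6, -6.9, -0.2]
gripper_width: 15.9
```

>>> move_arm:
  rows:
    - {"dp": [0,0,2.5],"twist": [0,0,0],"jaw": 16}
    - {"dp": [0,0,5],"twist": [0,0,0],"jaw": 16}
    - {"dp": [0,0,7.5],"twist": [0,0,0],"jaw": 16}
    - {"dp": [0,0,10],"twist": [0,0,0],"jaw": 16}
    - {"dp": [0,0,12.5],"twist": [0,0,0],"jaw": 16}
    - {"dp": [0,0,15],"twist": [0,0,0],"jaw": 16}
    - {"dp": [0,0,17.5],"twist": [0,0,0],"jaw": 16}
    - {"dp": [0,0,20],"twist": [0,0,0],"jaw": 16}
    - {"dp": [0,0,22.5],"twist": [0,0,0],"jaw": 16}
    - {"dp": [0,0,25],"twist": [0,0,0],"jaw": 16}
    - {"dp": [0,0,27.5],"twist": [0,0,0],"jaw": 16}
    - {"dp": [0,0,30],"twist": [0,0,0],"jaw": 16}
    - {"dp": [0,0,32.5],"twist": [0,0,0],"jaw": 16}
    - {"dp": [0,0,35],"twist": [0,0,0],"jaw": 16}
    - {"dp": [0,0,37.5],"twist": [0,0,0],"jaw": 16}
    - {"dp": [0,0,40],"twist": [0,0,0],"jaw": 16}

```text
time_s: 18.02
tool_pos: [592.0, 38.5, 89.0]
tcp_rot: [-90.0, -0.1, -18.7]
ft_force: [1.7, -4.8, -1.2]
gripper_width: 16.4
```

>>> move_arm:
  rows:
    - {"dp": [0,0,2.5],"twist": [0,0,0],"jaw": 16}
    - {"dp": [0,0,5],"twist": [0,0,0],"jaw": 16}
    - {"dp": [0,0,7.5],"twist": [0,0,0],"jaw": 16}
    - {"dp": [0,0,10],"twist": [0,0,0],"jaw": 16}
    - {"dp": [0,0,12.5],"twist": [0,0,0],"jaw": 16}
    - {"dp": [0,0,15],"twist": [0,0,0],"jaw": 16}
    - {"dp": [0,0,17.5],"twist": [0,0,0],"jaw": 16}
    - {"dp": [0,0,20],"twist": [0,0,0],"jaw": 16}
    - {"dp": [0,0,22.5],"twist": [0,0,0],"jaw": 16}
    - {"dp": [0,0,25],"twist": [0,0,0],"jaw": 16}
    - {"dp": [0,0,27.5],"twist": [0,0,0],"jaw": 16}
    - {"dp": [0,0,30],"twist": [0,0,0],"jaw": 16}
    - {"dp": [0,0,32.5],"twist": [0,0,0],"jaw": 16}
    - {"dp": [0,0,35],"twist": [0,0,0],"jaw": 16}
    - {"dp": [0,0,37.5],"twist": [0,0,0],"jaw": 16}
    - {"dp": [0,0,40],"twist": [0,0,0],"jaw": 16}

```text
time_s: 20.02
tool_pos: [604.0, 76.7, 88.7]
tcp_rot: [-90.0, 0.0, -18.7]
ft_force: [0.9, -2.8, 1.7]
gripper_width: 16.0
```

>>> move_arm:
  rows:
    - {"dp": [0,0,2],"twist": [0,0,0],"jaw": 16}
    - {"dp": [0,0,4],"twist": [0,0,0],"jaw": 16}
    - {"dp": [0,0,6],"twist": [0,0,0],"jaw": 16}
    - {"dp": [0,0,8],"twist": [0,0,0],"jaw": 16}
    - {"dp": [0,0,10],"twist": [0,0,0],"jaw": 16}
    - {"dp": [0,0,12],"twist": [0,0,0],"jaw": 16}
    - {"dp": [0,0,14],"twist": [0,0,0],"jaw": 16}
    - {"dp": [0,0,16],"twist": [0,0,0],"jaw": 16}
    - {"dp": [0,0,18],"twist": [0,0,0],"jaw": 16}
    - {"dp": [0,0,20],"twist": [0,0,0],"jaw": 16}
    - {"dp": [0,0,22],"twist": [0,0,0],"jaw": 16}
    - {"dp": [0,0,24],"twist": [0,0,0],"jaw": 16}

```text
time_s: 21.52
tool_pos: [611.7, 99.5, 88.7]
tcp_rot: [-90.0, -0.0, -18.7]
ft_force: [1.6, -3.0, -0.6]
gripper_width: 16.1
```

>>> move_arm:
  rows:
    - {"dp": [0,0,1.5],"twist": [0,0,0],"jaw": 16}
    - {"dp": [0,0,3],"twist": [0,0,0],"jaw": 16}
    - {"dp": [0,0,4.5],"twist": [0,0,0],"jaw": 16}
    - {"dp": [0,0,6],"twist": [0,0,0],"jaw": 16}

```text
time_s: 22.02
tool_pos: [613.6, 104.9, 88.7]
tcp_rot: [-90.0, -0.0, -18.7]
ft_force: [1.3, -3.7, 0.0]
gripper_width: 16.1
```

>>> move_arm:
  rows:
    - {"dp": [0,0,1.5],"twist": [0,0,0],"jaw": 16}
    - {"dp": [0,0,3],"twist": [0,0,0],"jaw": 16}
    - {"dp": [0,0,4],"twist": [0,0,0],"jaw": 16}

```text
time_s: 22.4
tool_pos: [614.9, 108.8, 88.7]
tcp_rot: [-90.0, 0.0, -18.7]
ft_force: [1.0, -3.2, 0.2]
gripper_width: 16.0
```

>>> move_arm:
  rows:
    - {"dp": [0,0,1],"twist": [0,0,0],"jaw": 16}
    - {"dp": [0,0,2],"twist": [0,0,0],"jaw": 16}
    - {"dp": [0,0,3],"twist": [0,0,0],"jaw": 16}

```text
time_s: 22.78
tool_pos: [615.8, 111.5, 88.7]
tcp_rot: [-90.0, -0.0, -18.7]
ft_force: [0.8, -4.9, -0.1]
gripper_width: 16.2
```

>>> move_arm:
  rows:
    - {"dp": [0,0,0.5],"twist": [0,0,0],"jaw": 16}
    - {"dp": [0,0,1],"twist": [0,0,0],"jaw": 16}

```text
time_s: 23.02
tool_pos: [616.0, 111.8, 88.7]
tcp_rot: [-90.1, 0.0, -18.7]
ft_force: [1.4, -7.3, 0.4]
gripper_width: 16.1
```

>>> move_arm:
  rows:
    - {"dp": [0,0,0.6],"twist": [0,0,0],"jaw": 16}
    - {"dp": [0,0,1.2],"twist": [0,0,0],"jaw": 16}
    - {"dp": [0,0,1.8],"twist": [0,0,0],"jaw": 16}
    - {"dp": [0,0,2.4],"twist": [0,0,0],"jaw": 16}
    - {"dp": [0,0,3],"twist": [0,0,0],"jaw": 16}

```text
time_s: 23.65
tool_pos: [617.0, 114.0, 88.7]
tcp_rot: [-90.1, 0.0, -18.7]
ft_force: [0.3, -10.3, 0.4]
gripper_width: 16.1
```

>>> move_arm:
  rows:
    - {"dp": [0,0,0.6],"twist": [0,0,0],"jaw": 16}
    - {"dp": [0,0,1.2],"twist": [0,0,0],"jaw": 16}
    - {"dp": [0,0,1.8],"twist": [0,0,0],"jaw": 16}
    - {"dp": [0,0,1.8],"twist": [0,0,0],"jaw": 16}

```text
time_s: 24.15
tool_pos: [617.3, 115.7, 88.6]
tcp_rot: [-90.1, 0.0, -18.7]
ft_force: [-1.0, -8.7, -0.1]
gripper_width: 16.0
```

>>> move_arm:
  rows:
    - {"dp": [0,0,0.5],"twist": [0,0,0],"jaw": 16}
    - {"dp": [0,0,1],"twist": [0,0,0],"jaw": 16}

```text
time_s: 24.4
tool_pos: [617.5, 116.5, 88.6]
tcp_rot: [-90.2, 0.1, -18.7]
ft_force: [-2.5, -9.6, 2.1]
gripper_width: 15.6
```

```bash
python3 - <<'E'
from h import *
u=np.array([.3206,.947,0]); F=[];P=[]
for i in range(6):
    s,K,T=cam("side"); o=status.observe(); F.append(o["ft_force"]@u);P.append((o["tool_pos"]-[573.3,-14.5,0])@u)
print(np.round(F,2),np.round(P,2))
E
```

```text
[-11.05  -9.92 -10.25 -11.08  -9.81  -9.28] [138.21 138.2  138.18 138.19 138.2  138.19]
```

>>> move_arm:
  rows:
    - {"dp": [0,0,0.4],"twist": [0,0,0],"jaw": 16}
    - {"dp": [0,0,0.8],"twist": [0,0,0],"jaw": 16}
    - {"dp": [0,0,1.1],"twist": [0,0,0],"jaw": 16}
    - {"dp": [0,0,1.1],"twist": [0,0,0],"jaw": 16}

```text
time_s: 25.2
tool_pos: [617.8, 117.3, 88.6]
tcp_rot: [-90.2, 0.1, -18.7]
ft_force: [-1.6, -10.9, 3.3]
gripper_width: 16.0
```

```bash
python3 - <<'E'
from h import *
u=np.array([.3206,.947,0]); F=[];P=[]
for i in range(6):
    s,K,T=cam("side"); o=status.observe(); F.append(o["ft_force"]@u);P.append((o["tool_pos"]-[573.3,-14.5,0])@u)
print(np.round(F,2),np.round(P,2),o["tool_pos"],o["time_s"])
E
```

```text
[-10.76 -11.69 -11.71 -10.69 -12.15 -11.13] [139.03 139.04 139.05 139.04 139.04 139.04] [617.77115234 117.27110433  88.61703188] 25.5
```

```bash
python3 - <<'E'
from h import *
s,K,T=cam("side"); t,_,_=cam("top")
B=cv2.resize(s[125:215,300:400],(440,396),interpolation=cv2.INTER_CUBIC)
C=cv2.resize(t[110:200,220:310],(360,396),interpolation=cv2.INTER_CUBIC)
cv2.imwrite("pics/d.png",cv2.convertScaleAbs(np.hstack([B,C]),alpha=1.3))
E
```

```text
(no output)
```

View pics/d.png

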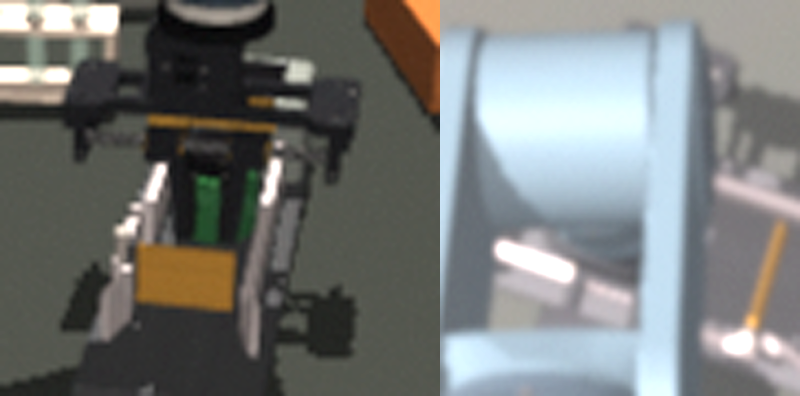

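The gate has already swung shut behind the fingers (brass flap square across the lane at crop (185,275)), and the jar is upright ahead of them. Easing off slowly.

>>> move_arm:
  rows:
    - {"dp": [0,0,-0.4],"twist": [0,0,0],"jaw": 16}
    - {"dp": [0,0,-0.8],"twist": [0,0,0],"jaw": 16}
    - {"dp": [0,0,-1.2],"twist": [0,0,0],"jaw": 16}
    - {"dp": [0,0,-1.6],"twist": [0,0,0],"jaw": 16}
    - {"dp": [0,0,-2],"twist": [0,0,0],"jaw": 16}
    - {"dp": [0,0,-2.4],"twist": [0,0,0],"jaw": 16}
    - {"dp": [0,0,-2.8],"twist": [0,0,0],"jaw": 16}
    - {"dp": [0,0,-3.2],"twist": [0,0,0],"jaw": 16}
    - {"dp": [0,0,-3.6],"twist": [0,0,0],"jaw": 16}
    - {"dp": [0,0,-4],"twist": [0,0,0],"jaw": 16}
    - {"dp": [0,0,-4.4],"twist": [0,0,0],"jaw": 16}
    - {"dp": [0,0,-4.8],"twist": [0,0,0],"jaw": 16}
    - {"dp": [0,0,-5.2],"twist": [0,0,0],"jaw": 16}
    - {"dp": [0,0,-5.6],"twist": [0,0,0],"jaw": 16}
    - {"dp": [0,0,-6],"twist": [0,0,0],"jaw": 16}
    - {"dp": [0,0,-6.4],"twist": [0,0,0],"jaw": 16}
    - {"dp": [0,0,-6.8],"twist": [0,0,0],"jaw": 16}
    - {"dp": [0,0,-7.2],"twist": [0,0,0],"jaw": 16}
    - {"dp": [0,0,-7.6],"twist": [0,0,0],"jaw": 16}
    - {"dp": [0,0,-8],"twist": [0,0,0],"jaw": 16}

```text
time_s: 28.1
tool_pos: [615.8, 111.6, 88.7]
tcp_rot: [-90.0, 0.0, -18.7]
ft_force: [-0.2, -1.7, 0.0]
gripper_width: 16.2
```

>>> move_arm:
  rows:
    - {"dp": [0,0,-0.5],"twist": [0,0,0],"jaw": 16}
    - {"dp": [0,0,-1],"twist": [0,0,0],"jaw": 16}
    - {"dp": [0,0,-2],"twist": [0,0,0],"jaw": 16}
    - {"dp": [0,0,-3],"twist": [0,0,0],"jaw": 16}
    - {"dp": [0,0,-5],"twist": [0,0,0],"jaw": 16}
    - {"dp": [0,0,-8],"twist": [0,0,0],"jaw": 16}
    - {"dp": [0,0,-12],"twist": [0,0,0],"jaw": 16}
    - {"dp": [0,0,-12],"twist": [0,0,0],"jaw": 16}
    - {"dp": [0,0,-12],"twist": [0,0,0],"jaw": 16}

```text
time_s: 29.22
tool_pos: [612.0, 100.0, 88.8]
tcp_rot: [-90.0, -0.0, -18.7]
ft_force: [0.2, -0.6, -0.3]
gripper_width: 16.1
```

>>> move_arm:
  rows:
    - {"dp": [0,-8,0],"twist": [0,0,0],"jaw": 16}
    - {"dp": [0,-25,0],"twist": [0,0,0],"jaw": 16}
    - {"dp": [0,-55,0],"twist": [0,0,0],"jaw": 16}
    - {"dp": [0,-95,0],"twist": [0,0,0],"jaw": 16}
    - {"dp": [0,-140,0],"twist": [0,0,0],"jaw": 16}
    - {"dp": [0,-180,-20],"twist": [0,0,0],"jaw": 16}
    - {"dp": [0,-200,-70],"twist": [0,0,0],"jaw": 16}
    - {"dp": [0,-200,-125],"twist": [0,0,0],"jaw": 16}
    - {"dp": [0,-200,-180],"twist": [0,0,0],"jaw": 16}
    - {"dp": [0,-200,-240],"twist": [0,0,0],"jaw": 16}
    - {"dp": [0,-200,-300],"twist": [0,0,0],"jaw": 16}
    - {"dp": [0,-200,-300],"twist": [0,0,0],"jaw": 16}
    - {"dp": [0,-200,-300],"twist": [0,0,0],"jaw": 16}

```text
time_s: 30.85
tool_pos: [516.0, -184.0, 289.7]
tcp_rot: [-90.0, -0.1, -18.7]
ft_force: [0.6, 1.4, -0.4]
gripper_width: 15.8
```

```bash
python3 - <<'E'
from h import *
s,K,T=cam("side"); t,K1,T1=cam("top")
B=cv2.resize(s[100:320,280:460],(327,400),interpolation=cv2.INTER_CUBIC)
C=cv2.resize(t[100:240,180:360],(450,350),interpolation=cv2.INTER_CUBIC); C=cv2.copyMakeBorder(C,0,50,0,0,cv2.BORDER_CONSTANT)
cv2.imwrite("pics/e.png",cv2.convertScaleAbs(np.hstack([B,C]),alpha=1.3))
c=t[110:200,190:345].astype(int); m=((c[:,:,1]-c[:,:,2])>12)&((c[:,:,1]-c[:,:,0])>12); y,x=np.nonzero(m); u=(x.mean()+190,y.mean()+110); 
p=np.load("samp.npy"); w=onz(K1,T1,u,40); d=w[:2]-p[:2]; a=p[2]; print(len(x),u,w,"sampler frame",d@[np.cos(a),np.sin(a)],d@[-np.sin(a),np.cos(a)])
o=status.observe();print(o["tool_pos"],o["time_s"],o["ft_force"])
E
```

```text
177 (np.float64(263.1412429378531), np.float64(160.79661016949152)) [622.10769604 142.34813408  40.        ] sampler frame 41.32492787219157 4.002385255656669
[ 516.30052221 -182.89616213  289.25522572] 30.95 [-0.24902273  0.36033626 -0.0611331 ]
```

View pics/e.png

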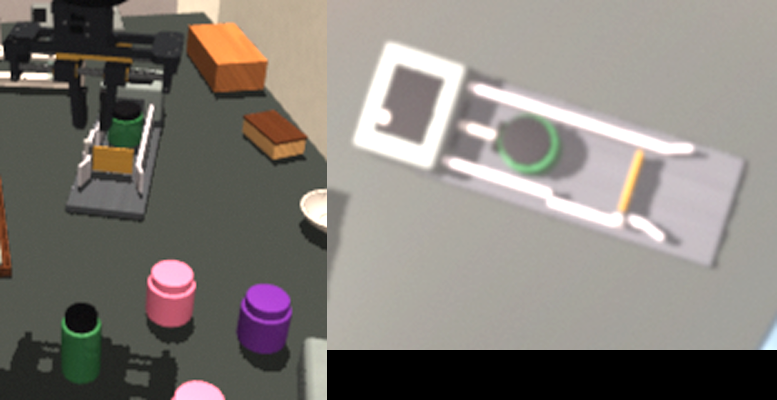

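The jar stands upright in the bay against the plunger (top crop (528,143)). The gate is shut across the lane (crop (632,180)), the bystanders are untouched and the arm is clear. Handing in.

```bash
python3 -c "
from station import ticket; print(ticket.job_done())"
```

```text
the job is handed in; nothing more can be done
None
```

The squat green jar is loaded in the sampler, upright in the bay with the gate shut behind it. I handed the job in at about 31 s; no verdict was reported.

- **Loading:** I gripped the jar, stood it on the mouth and pushed it through the gate with the fingers 16 mm apart. Push force read up to about 7 N at the gate, then 2–3 N along the lane.
- **Plunger:** I felt the pad at about 133 mm of hand travel and pressed on to 139 mm. The force there was about 11 N; travel and force both put the plunger about 6 mm in, past half-way and short of the 8 mm stop. The plunger's position can't be read directly, so that depth is inferred. I then eased off at about 3 mm/s.
- **Last checks:** The final pictures show the jar upright against the pad, the gate square across the lane, and the tall jar and look-alikes seen in view where they were. The arm is clear with only noise on the force reading.
- **Disagreement:** The camera's rough estimate of the jar's resting centre is x ≈ 41 mm, taken from the partly visible green ring. The hand travel implies about 46 mm. Both are past the 30 mm needed for the gate to shut.

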